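# Dock the descaler bottle and take off its safety cap

## Robot

A 6-joint arm with a two-finger parallel gripper is mounted at the origin on a cart in front of the work surface, level with it; the furniture and walls round the work are solid. World frame = base frame: x ahead of the robot, y to its left, z up, the work surface at z = 0. Lengths are in m, angles in rad, forces in N, time in s.
With the tool pointing down it reaches from about 0.35 to 0.725 m from the base axis. Payload 4.3 kg.
Tool frame: the origin (TCP) lies at the very end of the fingers, on their centre line; the grasp point (between the pads) lies 19 mm behind it; z points along the fingers, y is the line along which they close (so a half turn about z gives the same grasp; the last joint's range is limited). The gripper opens to 85 mm and grips with 20 to 120 N. Pads are 22 mm wide; open, the fingers measure 114 mm over their backs; the gripper's body (76 mm by 85 mm) begins 54 mm behind the grasp point. The pads swing forward as they close: fully open they stand 13 mm farther back than shut.
Start: joints at [1.02, 0.377, 0.081, 1.274, 0, 1.46], TCP at [0.245, 0.52, 0.231] pointing down, gripper open.
Joint ranges: [-2.72, 2.72], [-0.84, 1.66], [-1.02, 1.22], [-1.77, 2.12], [-1.37, 1.28], [-3.14, 3.14]. Speed limits (rad/s): [2.57, 2.57, 3.14, 3.14, 3.14, 3.14].

## Interface

Orientations are given as a unit quaternion [x, y, z, w].
In Python, from rig import sense, get_image, sign_off gives the robot as it stands.
- The arm moves only by the tool jog_arm, never from a script. Its argument "rows" is a list of rows, each a list of 3 entries, a list of its own where there are three numbers: the opening, from 0 (shut) to 1 (fully open), then the shift along the tool's x, y, z in units of 50 mm (1.0 is 50 mm), then the turn about the tool's z in units of 5 degrees (1.0 is 5 degrees). A call has exactly 5 rows; each row shifts and turns the commanded pose from where the row before left it, along the tool's axes as they then stand; what a row does not reach is not made up. A row lasts 1/10 s, in which the tool goes at most 50 mm and 8.59 degrees, less where a joint would pass 70% of its speed; a pose out of reach is approached as far as the arm can. A call is refused whole if a number of a shift passes 1 or a number of a turn 1, either way. A call with a gripper value outside its range is refused whole. The fingers move at their own pace and stop on an object; the grip force is fixed at half the most. Time passes only in rows, so rows that do not move let the fingers close, or fill a call up. It gives the time, the measured TCP pose, the force, the opening and the grip force at its end, in the units of the state.
- sense(): the state, without advancing time (a new reading comes with each control period).
- get_image(name): name is "side" or "top"; returns a dict with "img" (400x640x3 uint8, blue, green, red), "depth" (400x640 float32, m along the optical axis (not along the pixel's ray), 0 where there is no reading), "fx", "fy", "cx", "cy" (pixels), "camera_from_world" (4x4, takes a point from world to camera coordinates). Camera axes: x right, y down, z forward; pixel columns grow to the right and rows downward; lengths in m; the calibration is good to about 2 mm. A picture is of the moment at which its call begins.
- sign_off(): hands the job in; it is judged then, once.
The state is a dict: "time_s": time; "joints": joint angles; "joint_vel": joint speeds; "joint_torque": joint torques, N m; "ee_pos": TCP position; "tool_rot": TCP orientation; "wrist_force": force on the tool from outside, world axes, zero at the start; "ft_torque": the same for the moment, N m; "width": opening from 0.0 (shut) to 1.0 (fully open); "grasp_force": force on a finger pad.
Only numpy, scipy, OpenCV 4.12 (cv2) and the standard library are available. Lean on these libraries where they do the work, as an engineer would, in place of code of your own. Each camera call takes 0.05 s, during which the arm holds its last target. There are 200 camera calls.

## Task

The kettle is due for descaling: keeping the bottle upright, stand the descaler bottle in the one-hand holder on the worktop and press it down on the sprung floor until the catches snap over its foot, so that it cannot turn. Then press its safety cap down, twist it anticlockwise until it comes free, lift it off and finish holding the cap level in the gripper, straight above the open neck and a few centimetres clear of it, with the bottle still locked in the holder and the cups, salt and timer nearby left where they are.

Things in the scene. Friction and masses are not known exactly. Their poses are not given: they have to be found in the camera images.
- bottle: white square bottle standing loose, closed by its cap (136 mm tall in all), 0.2 to 0.4 kg. Origin: centre of its underside, z up, x and y square to its sides. Foot 70 x 70 mm, 8 mm high, lower edge bevelled; the body above is 60 x 60 mm up to z = 86 mm, so the foot stands out 5 mm all round; then a round shoulder to z = 99 mm. It fits the holder in any of four quarter turns
- bottle_mouth (a point): centre of the open neck's top rim, 124 mm above the bottle's underside, hidden under the cap at the start; the neck is round, 34 mm across, with three bayonet lugs (44 mm across) that the cap hooks under
- cap: round grey safety cap, 54 mm across, 30 mm tall. Origin: centre of its lower rim, z up; closed, it lies at bottle z = 106 mm with its x axis along the bottle's. Pulled up, it carries the whole bottle. It turns only while pressed down 4 to 6 mm, anticlockwise from above (positive about z); once turned 55 to 90 degrees (best 70) it is free and lifts off; stops block it at 97 and just below 0
- cap_top (a point): centre of the cap's flat top, 30 mm above its lower rim, 136 mm above the bottle's underside when closed. A spring inside resists pressing: 5 N at first, 12 N at the stroke's end 6 mm down, where it is solid
- holder: grey square bottle holder fixed to the worktop, 54 mm high, 94 mm square (100 mm rubber base; 106 mm over the black tabs of its catches on sides +y and -y; small lever on side -x). Origin: centre of its underside, z up, x and y square to its sides. Well 74 mm square between straight walls below z = 46 mm; the mouth flares at 45 degrees to 88 mm at the top
- catches (a point): point on the well's axis 26 mm above the worktop, level with the undersides of the two sprung steel catches in walls +y and -y (sloping noses up to z = 40 mm). They give way to the bottle's foot as it is pressed down and snap over it once its underside is less than 18 mm above the worktop; then they hold it down
- floor_plate (a joint): travel of the holder's sprung floor plate: 0 up (plate top 34 mm above the worktop), 0.018 m fully down (16 mm above the worktop). Spring 4 N at the top, 10 N at the bottom; pressing a bottle past the catches takes 8 to 15 N in all. With a bottle locked under the catches it rests at 0.016; pushing on that bottle or its cap first takes the plate down the last 2 mm
- mug: dark grey mug, 82 mm across, 97 mm tall, on the worktop beyond the work; origin under its centre; to be left alone
- espresso_cup: small cream cup, 64 mm across, 51 mm tall, near the sink; origin under its centre; to be left alone
- salt_shaker: glass salt shaker, 44 mm across, 90 mm tall, in front of the kettle; origin under its centre; to be left alone
- kitchen_timer: round white and grey wind-up timer, 63 mm across, 48 mm tall; origin under its centre; to be left alone
There are look-alikes about, which are no part of the job. Leave any turquoise look-alike of the cap alone.

How it is judged:
On the way, in this order (a step that is already met when the one before it is completed fails the run):
1. the bottle, cap still on, has been pressed down in the holder until the floor plate is down and the foot is under the catches (value of joint floor_plate above 0.014 m and z of bottle in the frame of holder below 0.021 m and horizontal distance between bottle and holder below 0.008 m and z of cap in the frame of bottle below 0.11 m and angle between the x axis of cap and the x axis of bottle, either way round below 0.25 rad), for 0.2 s.
2. the cap has been turned on the neck of the locked bottle (angle between the x axis of cap and the x axis of bottle, either way round above 0.75 rad and z of cap in the frame of bottle below 0.112 m and value of joint floor_plate above 0.014 m).
At the end, for the whole second after the job is handed in: The bottle stands upright (5 degrees), locked in the holder with the floor plate at least 14 mm down; the cap, at rest in the fingers and touching nothing else, is level (14 degrees) over the neck (within 25 mm sideways), its lower rim 15 to 120 mm above the neck's rim (value of joint floor_plate above 0.014 m and z of bottle in the frame of holder below 0.021 m and horizontal distance between bottle and holder below 0.008 m and angle between bottle's own z axis and vertical below 0.08 rad and z of cap in the frame of bottle_mouth between 0.015 and 0.12 m and horizontal distance between cap and bottle_mouth below 0.025 m and angle between cap's own z axis and vertical below 0.25 rad and contact force between the fingers and cap above 1 N and contact force between each of cap, the fingers and bottle below 0.2 N and linear speed of each of cap, bottle below 0.03 m/s); the arm keeps its last pose, push and grip.
It fails at once if the mug, espresso cup, salt shaker or timer is pushed more than 25 mm (distance of any of mug, espresso_cup, salt_shaker, kitchen_timer from where it was at the start of the episode above 0.025 m).
It fails at once if the bottle is tipped more than 35 degrees (angle between bottle's own z axis and vertical above 0.61 rad).
It also fails if it takes over 45 s, if anything falls off the work surface, if the arm or the gripper's body presses on something with over 40 N, if the wrist force passes 120 N, or if a joint passes its speed limit or range.

## Working session

There is one attempt and no reset: what is moved stays moved. The work goes in short steps, Python scripts to look and compute and a tool call to move; the robot and the scene stay as the last step left them, time stands still between calls to the robot, and variables do not carry over. Pictures are saved under pics/ and viewed, at most 10 in all, crops included, and the job is handed in when it is done.

Besides the shell and the picture viewer there is one more tool, called after "Request:" as a command line: name --argument value ..., lists and objects as JSON in quotes. jog_arm: Moves the arm, as the interface text tells. Its arguments: {"type":"object","properties":{"rows":{"type":"array"}},"required":["rows"]}

```bash
mkdir -p pics
cat > h.py <<'E'
import numpy as np,cv2
from rig import sense,get_image,sign_off
def pts(d):
    # world xyz per pixel from depth
    v,u=np.mgrid[0:400,0:640]; z=d["depth"]
    P=np.stack([(u-d["cx"])/d["fx"]*z,(v-d["cy"])/d["fy"]*z,z,np.ones_like(z)],-1)
    return (P@np.linalg.inv(d["camera_from_world"]).T)[...,:3]
def proj(d,p):
    c=d["camera_from_world"]@np.r_[p,1]; return d["fx"]*c[0]/c[2]+d["cx"],d["fy"]*c[1]/c[2]+d["cy"]
E
python3 - <<'E'
from h import *
for n in("side","top"):
    d=get_image(n); cv2.imwrite(f"pics/{n}0.png",d["img"]); np.savez(n+"0.npz",**d)
    M=np.linalg.inv(d["camera_from_world"]); print(n,M[:3,3].round(3),M[:3,2].round(3),d["fx"])
print(sense())
E
```

```text
side [0.376 0.592 0.637] [ 0.212 -0.733 -0.646] 418.40515143834006
top [ 0.413 -0.039  1.224] [ 0.146  0.024 -0.989] 452.16664610665885
{'time_s': 0.1, 'joints': array([1.01970592e+00, 3.77976101e-01, 7.97330974e-02, 1.27441718e+00,
       4.13570386e-06, 1.46050775e+00]), 'joint_vel': array([-0.00096755, -0.000763  ,  0.00248926, -0.00268971,  0.00113523,
        0.00032222]), 'joint_torque': array([ 2.80400352e-03, -4.64691496e+01,  2.70584214e+01,  1.19842897e-02,
       -6.44735883e-05,  2.56064465e-05]), 'ee_pos': array([0.24499871, 0.51951939, 0.23045204]), 'tool_rot': array([ 2.18620762e-01,  9.75809456e-01, -8.80764566e-04, -3.04548762e-04]), 'wrist_force': array([ 0.29523228,  0.01120785, -0.09353967]), 'ft_torque': array([-0.03573344,  0.05993711,  0.0315513 ]), 'grasp_force': 0.0, 'width': 0.9955547002705984}
```

View pics/side0.png

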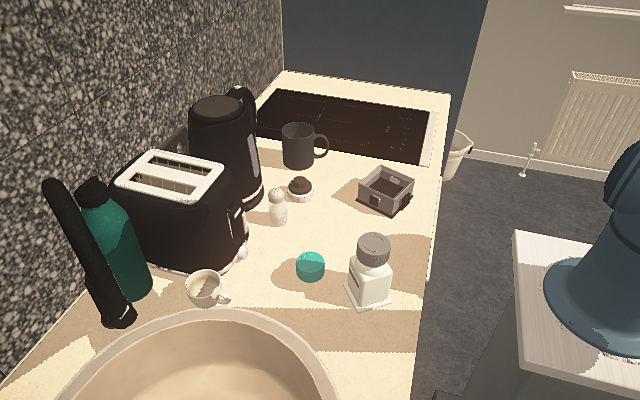

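View pics/top0.png

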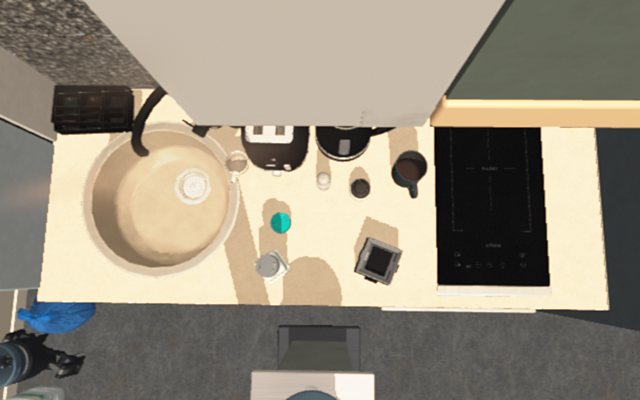

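The side view shows the grey-capped white bottle at (373,250), the holder at (386,190), the cups, salt, timer and mug beyond. The top view has the bottle's cap at (267,264) and the holder at (378,261).
Candidates for the cap: the grey cap on the bottle, side (373,250), and the loose turquoise one, side (311,266). Black tops at (300,185) (timer) and the green bottle at (93,190) don't fit. I choose the grey one on the white square bottle, and check it in a crop while measuring.

Run:
```python
from h import *
D={n:dict(np.load(n+"0.npz")) for n in("side","top")}
def rep(name,Q):
    h=Q[:,:2].astype(np.float32)
    r=cv2.minAreaRect(h); c,rad=cv2.minEnclosingCircle(h)
    print(name,len(Q),"z",np.median(Q[:,2]).round(4),"rect",np.round(r[0],4),np.round(r[1],4),round(r[2],1),"circ",np.round(c,4),round(rad,4),"mean",h.mean(0).round(4))
boxes={"side":{"bot":(340,225,400,315),"hol":(350,160,420,222)},"top":{"bot":(245,240,295,285),"hol":(350,232,410,288)}}
for n,d in D.items():
    P=pts(d); ok=d["depth"]>0
    for k,(a,b,c,e) in boxes[n].items():
        Q=P[b:e,a:c][ok[b:e,a:c]]
        print(n,k,"worktop z",np.median(Q[Q[:,2]<.006][:,2]).round(4))
        if k=="bot":
            rep("captop",Q[(abs(Q[:,2]-.136)<.006)])
            rep("foot",Q[(Q[:,2]>.004)&(Q[:,2]<.012)]); rep("all",Q[Q[:,2]>.005])
        else:
            rep("holtop",Q[abs(Q[:,2]-.054)<.006]); rep("hol",Q[Q[:,2]>.012])
s=cv2.imread("pics/side0.png")[155:320,290:430]; t=cv2.imread("pics/top0.png")[200:300,240:420]
s=cv2.resize(s,None,fx=3,fy=3,interpolation=2);t=cv2.resize(t,(360,200),interpolation=2)
o=np.zeros((495,780,3),np.uint8);o[:,:420]=s;o[:200,420:]=t;cv2.imwrite("pics/crop0.png",o)
```

```text
side bot worktop z 0.0016
captop 706 z 0.1374 rect [0.4207 0.1104] [0.0538 0.0543] 54.6 circ [0.4207 0.11  ] 0.0278 mean [0.4201 0.1131]
foot 367 z 0.0087 rect [0.421  0.0388] [0.1286 0.2271] 16.1 circ [0.4214 0.0373] 0.1293 mean [0.421  0.1233]
all 2918 z 0.0839 rect [0.4212 0.0478] [0.0945 0.2197] 0.8 circ [0.4174 0.0478] 0.1104 mean [0.419  0.1263]
side hol worktop z 0.0017
holtop 529 z 0.0528 rect [ 0.4375 -0.1683] [0.0995 0.0965] 68.8 circ [ 0.4369 -0.1686] 0.0664 mean [ 0.4379 -0.1698]
hol 1881 z 0.0372 rect [ 0.4333 -0.1658] [0.1088 0.1048] 67.5 circ [ 0.4369 -0.1686] 0.0664 mean [ 0.4358 -0.1609]
top bot worktop z 0.0008
captop 409 z 0.1368 rect [0.4194 0.11  ] [0.0526 0.0529] 66.7 circ [0.4199 0.1097] 0.0277 mean [0.4198 0.1097]
foot 233 z 0.006 rect [0.4309 0.121 ] [0.1172 0.1318] 1.1 circ [0.4321 0.1202] 0.0853 mean [0.429  0.1115]
all 815 z 0.1302 rect [0.4308 0.1173] [0.1167 0.1251] 0.4 circ [0.4345 0.1209] 0.0788 mean [0.4203 0.1033]
top hol worktop z 0.0004
holtop 460 z 0.0521 rect [ 0.4368 -0.168 ] [0.0957 0.0956] 68.4 circ [ 0.4362 -0.1676] 0.0654 mean [ 0.437  -0.1674]
hol 1328 z 0.0379 rect [ 0.4329 -0.1659] [0.1057 0.1041] 68.0 circ [ 0.4362 -0.1676] 0.0654 mean [ 0.4352 -0.1685]
```

View pics/crop0.png

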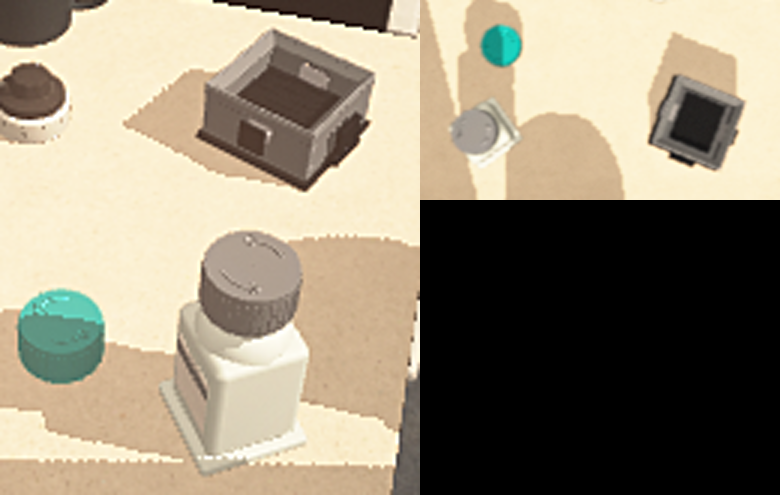

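The crop confirms the choice: a ridged grey cap with rotation arrows on the white square bottle at crop (250,280). The turquoise one lies loose at (60,335), and the holder mouth is clear. The plan is a single grasp of the cap from above for carrying, pressing, twisting and lifting.

```bash
cat >> h.py <<'E'
from scipy.spatial.transform import Rotation as R
def togo(p):
    s=sense(); r=R.from_quat(s["tool_rot"])
    x=r.as_matrix()[:,0]
    print("t",s["time_s"],"tcp",s["ee_pos"].round(4),"yaw",np.degrees(np.arctan2(x[1],x[0])).round(1),"F",s["wrist_force"].round(1),"w",round(s["width"],3),"g",round(s["grasp_force"],1),"q6",s["joints"][5].round(2))
    print("go units",(r.inv().apply(np.array(p)-s["ee_pos"])/.05).round(3))
E
python3 - <<'E'
from h import *
d=dict(np.load("side0.npz")); P=pts(d)
m=(np.hypot(P[...,0]-.42,P[...,1]-.11)<.055)&(d["depth"]>0)
for lo,hi in((.02,.08),(.003,.012),(.03,.06)):
    Q=P[m&(P[...,2]>lo)&(P[...,2]<hi)][:,:2].astype(np.float32); r=cv2.minAreaRect(Q); print(lo,len(Q),np.round(r[0],4),np.round(r[1],4),round(r[2],1))
h=cv2.cvtColor(d["img"],cv2.COLOR_BGR2HSV)
# foot corners seen by eye, cast on z=.004
M=np.linalg.inv(d["camera_from_world"]);c=[]
for u,v in((344,284),(361,312),(391,301)):
    r=M[:3,:3]@np.array([(u-d["cx"])/d["fx"],(v-d["cy"])/d["fy"],1]); c.append((M[:3,3]+r*(.004-M[2,3])/r[2])[:2])
c=np.array(c);print(c.round(4),[np.degrees(np.arctan2(*(b-a)[::-1])).round(1) for a,b in zip(c,c[1:])],((c[0]+c[2])/2).round(4))
togo([.42,.11,.2])
E
```

```text
0.02 925 [0.4236 0.1293] [0.0414 0.0787] 82.4
0.003 393 [0.4193 0.1182] [0.1061 0.0823] 6.0
0.03 451 [0.4236 0.1293] [0.0414 0.0785] 82.4
[[0.4656 0.1025]
 [0.4217 0.1531]
 [0.3748 0.114 ]] [np.float64(130.9), np.float64(-140.2)] [0.4202 0.1082]
t 0.1 tcp [0.245  0.5195 0.2305] yaw 154.7 F [ 0.3  0.  -0.1] w 0.996 g 0.0 q6 1.46
go units [-6.66  -5.913  0.619]
```

Request:
jog_arm --rows '[[1, [-0.44, -0.4, 0], 0], [1, [-0.44, -0.4, 0], 0], [1, [-0.44, -0.4, 0], 0], [1, [-0.44, -0.4, 0], 0], [1, [-0.44, -0.4, 0], 0]]'

```text
time_s: 0.6
ee_pos: [0.3022, 0.3813, 0.2309]
tool_rot: [0.218, 0.976, -0.0, -0.0]
wrist_force: [0.8, 0.4, 0.0]
width: 1.002
grasp_force: 0.0
```

Request:
jog_arm --rows '[[1, [-0.44, -0.4, 0], 0], [1, [-0.44, -0.4, 0], 0], [1, [-0.44, -0.4, 0], 0], [1, [-0.44, -0.4, 0], 0], [1, [-0.44, -0.4, 0], 0]]'

```text
time_s: 1.1
ee_pos: [0.3589, 0.244, 0.231]
tool_rot: [0.219, 0.976, -0.0, -0.0]
wrist_force: [-0.4, 0.7, 0.7]
width: 1.004
grasp_force: 0.0
```

Request:
jog_arm --rows '[[1, [-0.44, -0.4, 0], 0], [1, [-0.44, -0.4, 0], 0], [1, [-0.44, -0.4, 0], 0], [1, [-0.4, -0.3, 0], 0], [1, [0, 0, 0], 0]]'

```text
time_s: 1.6
ee_pos: [0.4056, 0.1387, 0.231]
tool_rot: [0.221, 0.975, -0.0, 0.0]
wrist_force: [-0.8, -0.1, 0.8]
width: 1.002
grasp_force: 0.0
```

```bash
python3 -c "
from h import *
togo([.4202,.11,.105])"
```

```text
t 1.6 tcp [0.4056 0.1387 0.231 ] yaw 154.5 F [-0.8 -0.1  0.8] w 1.002 g 0.0 q6 0.63
go units [-0.51  -0.391  2.52 ]
```

Request:
jog_arm --rows '[[1, [-0.26, -0.2, 0], 0], [1, [-0.25, -0.19, 0.2], 0], [1, [0, 0, 0.5], 0], [1, [0, 0, 0.4], 0], [1, [0, 0, 0], 0]]'

```text
time_s: 2.1
ee_pos: [0.4167, 0.1125, 0.1737]
tool_rot: [0.218, 0.976, -0.001, -0.003]
wrist_force: [-1.0, -0.7, -1.0]
width: 1.002
grasp_force: 0.0
```

Run:
```python
from h import *
togo([.4202,.11,.105])
d=dict(np.load("side0.npz")); P=pts(d)
m=(np.hypot(P[...,0]-.42,P[...,1]-.11)<.05)&(d["depth"]>0)&(P[...,2]>.018)&(P[...,2]<.08)
Q=P[m][:,:2]; a=np.radians(40); n=(Q-[.42,.11])@np.array([[np.cos(a),-np.sin(a)],[np.sin(a),np.cos(a)]])
for k in(0,1):
    o=n[:,1-k]; s=n[(abs(n[:,k])>.022)&(abs(o)<.02)]
    for sg in(1,-1):
        f=s[s[:,k]*sg>0]
        if len(f)>40:
            vx,vy,_,_=cv2.fitLine(f.astype(np.float32),cv2.DIST_HUBER,0,.01,.01).ravel(); print(k,sg,len(f),np.median(f[:,k]).round(4),(40+np.degrees(np.arctan2(vy,vx)))%90)
```

```text
t 2.1 tcp [0.4167 0.1125 0.1737] yaw 154.8 F [-1.  -0.7 -1. ] w 1.002 g 0.0 q6 0.56
go units [-0.092 -0.012  1.374]
0 1 249 0.0305 36.848427
1 1 439 0.0288 36.728714
```

Request:
jog_arm --rows '[[1, [-0.08, -0.01, 0.35], 0], [1, [0, 0, 0.4], 0], [1, [0, 0, 0.4], 0], [1, [0, 0, 0.2], 0], [1, [0, 0, 0], 0]]'

```text
time_s: 2.6
ee_pos: [0.4219, 0.1104, 0.1082]
tool_rot: [0.218, 0.976, -0.0, -0.001]
wrist_force: [-1.0, 0.0, 0.5]
width: 1.0
grasp_force: 0.0
```

Run:
```python
from h import *
togo([.4202,.11,.105])
d=get_image("side"); cv2.imwrite("pics/s1.png",cv2.resize(d["img"][180:320,300:460],None,fx=3,fy=3))
```

```text
t 2.6 tcp [0.4219 0.1104 0.1082] yaw 154.8 F [-1.   0.   0.5] w 1.0 g 0.0 q6 0.55
go units [ 0.026 -0.021  0.065]
```

View pics/s1.png

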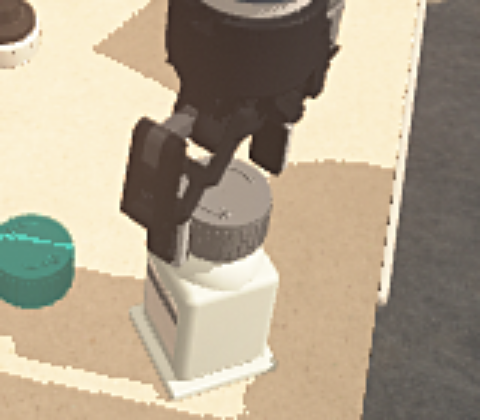

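The fingers straddle the grey cap (crop (230,205)), with the tips about level with its lower half. Closing now.

Request:
jog_arm --rows '[[0, [0.02, -0.02, 0.02], 0], [0, [0, 0, 0], 0], [0, [0, 0, 0], 0], [0, [0, 0, 0], 0], [0, [0, 0, 0], 0]]'

```text
time_s: 3.15
ee_pos: [0.4221, 0.1094, 0.1085]
tool_rot: [0.219, 0.976, -0.0, 0.001]
wrist_force: [-1.4, -1.7, 5.4]
width: 0.62
grasp_force: 61.7
```

Request:
jog_arm --rows '[[0, [0, 0, 0], 0], [0, [0, 0, -0.05], 0], [0, [0, 0, -0.3], 0], [0, [0, 0, -0.5], 0], [0, [0, 0, -0.5], 0]]'

```text
time_s: 3.65
ee_pos: [0.4201, 0.1097, 0.1749]
tool_rot: [0.219, 0.976, -0.0, -0.002]
wrist_force: [0.8, 0.2, -3.8]
width: 0.619
grasp_force: 64.0
```

Request:
jog_arm --rows '[[0, [0, 0, -0.5], 0], [0, [0, 0, -0.3], 0], [0, [0, 0, 0], 0], [0, [0, 0, 0], 0], [0, [0, 0, 0], 0]]'

```text
time_s: 4.15
ee_pos: [0.4204, 0.1096, 0.2137]
tool_rot: [0.219, 0.976, -0.0, -0.001]
wrist_force: [-0.3, 0.2, -3.5]
width: 0.62
grasp_force: 64.0
```

Run:
```python
from h import *
togo([.437,-.168,.215])
d=get_image("side"); np.savez("s2.npz",**d); P=pts(d)
cv2.imwrite("pics/s2.png",cv2.resize(d["img"][140:320,290:490],None,fx=3,fy=3))
```

```text
t 4.15 tcp [0.4204 0.1096 0.2137] yaw 154.7 F [-0.3  0.2 -3.5] w 0.62 g 64.0 q6 0.55
go units [-2.669 -4.88  -0.026]
```

View pics/s2.png

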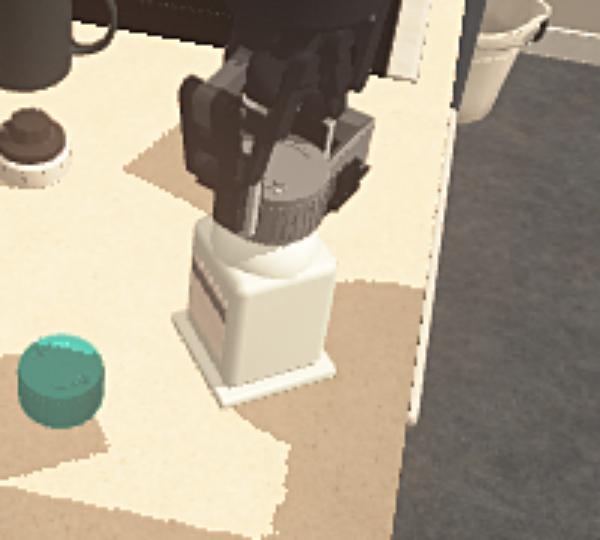

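The bottle hangs upright by its cap (crop (265,300)), clear of the worktop. Next it needs about +31.5° of yaw to match the holder.

Request:
jog_arm --rows '[[0, [0, 0, 0], -0.9], [0, [0, 0, 0], -0.9], [0, [0, 0, 0], -0.9], [0, [0, 0, 0], -0.9], [0, [0, 0, 0], -0.9]]'

```text
time_s: 4.7
ee_pos: [0.4207, 0.1096, 0.2141]
tool_rot: [0.022, 1.0, -0.0, -0.001]
wrist_force: [0.1, 0.8, -4.1]
width: 0.615
grasp_force: 64.0
```

Request:
jog_arm --rows '[[0, [0, 0, 0], -0.9], [0, [0, 0, 0], -0.9], [0, [0, 0, 0], 0], [0, [0, 0, 0], 0], [0, [0, 0, 0], 0]]'

```text
time_s: 5.2
ee_pos: [0.4213, 0.1096, 0.2149]
tool_rot: [-0.054, 0.999, 0.0, -0.0]
wrist_force: [-0.4, 0.8, -3.9]
width: 0.617
grasp_force: 64.0
```

```bash
cat >> h.py <<'E'
def faces(d,c,z0,a0):
    "bottle body yaw mod 90 and face offsets, from side depth; c approx centre, z0 underside"
    P=pts(d); m=(np.hypot(P[...,0]-c[0],P[...,1]-c[1])<.05)&(d["depth"]>0)&(P[...,2]>z0+.018)&(P[...,2]<z0+.078)
    a=np.radians(a0); n=(P[m][:,:2]-c)@np.array([[np.cos(a),-np.sin(a)],[np.sin(a),np.cos(a)]])
    for k in(0,1):
        for sg in(1,-1):
            f=n[(n[:,k]*sg>.022)&(abs(n[:,1-k])<.022)]
            if len(f)>40:
                vx,vy,_,_=cv2.fitLine(f.astype(np.float32),cv2.DIST_HUBER,0,.01,.01).ravel()
                print("face",k,sg,len(f),np.median(f[:,k]).round(4),((a0+np.degrees(np.arctan2(vy,vx)))%90).round(1))
E
python3 - <<'E'
from h import *
faces(dict(np.load("s2.npz")),[.4204,.1096],.105,37)
d=get_image("side"); faces(d,[.4204,.1096],.105,68)
togo([.437,-.168,.215])
# holder yaw from its top rim, both views
for n in("side","top"):
    e=dict(np.load(n+"0.npz"));P=pts(e);m=(np.hypot(P[...,0]-.437,P[...,1]+.168)<.075)&(e["depth"]>0)
    for lo,hi in((.047,.06),(.03,.06)):
        Q=P[m&(P[...,2]>lo)&(P[...,2]<hi)][:,:2].astype(np.float32);r=cv2.minAreaRect(Q);print(n,np.round(r[0],4),np.round(r[1],4),round(r[2],1))
E
```

```text
face 0 1 338 0.0291 36.8
face 1 1 630 0.0307 36.7
face 0 1 643 0.0299 68.1
face 1 1 308 0.0299 68.2
t 5.25 tcp [0.4214 0.1096 0.215 ] yaw -173.8 F [ 0.5 -1.2 -3.6] w 0.614 g 64.0 q6 0.0
go units [ 0.289 -5.554 -0.   ]
side [ 0.4375 -0.1683] [0.0995 0.0965] 68.8
side [ 0.4338 -0.1651] [0.1071 0.1044] 67.5
top [ 0.4368 -0.168 ] [0.0957 0.0956] 68.4
top [ 0.4332 -0.1661] [0.1057 0.1034] 68.0
```

Request:
jog_arm --rows '[[0, [0.02, -0.3, 0], 0], [0, [0.02, -0.42, 0], 0], [0, [0.02, -0.42, 0], 0], [0, [0.02, -0.42, 0], 0], [0, [0.02, -0.42, 0], 0]]'

```text
time_s: 5.75
ee_pos: [0.4274, 0.0099, 0.2153]
tool_rot: [-0.054, 0.999, 0.0, 0.0]
wrist_force: [1.0, -0.3, -3.3]
width: 0.615
grasp_force: 64.1
```

Request:
jog_arm --rows '[[0, [0.02, -0.42, 0], 0], [0, [0.02, -0.42, 0], 0], [0, [0.02, -0.42, 0], 0], [0, [0.02, -0.42, 0], 0], [0, [0.02, -0.42, 0], 0]]'

```text
time_s: 6.25
ee_pos: [0.4338, -0.0951, 0.2153]
tool_rot: [-0.054, 0.999, 0.0, 0.0]
wrist_force: [0.5, 1.0, -3.0]
width: 0.618
grasp_force: 64.1
```

Request:
jog_arm --rows '[[0, [0.02, -0.42, 0], 0], [0, [0.02, -0.42, 0], 0], [0, [0.02, -0.42, 0], 0], [0, [0.02, -0.21, 0], 0], [0, [0, 0, 0], 0]]'

```text
time_s: 6.75
ee_pos: [0.438, -0.1687, 0.2152]
tool_rot: [-0.053, 0.999, 0.0, 0.0]
wrist_force: [-0.1, 0.8, -2.9]
width: 0.62
grasp_force: 64.1
```

Request:
jog_arm --rows '[[0, [0, 0, 0], 0], [0, [0, 0, 0], 0], [0, [0, 0, 0], 0], [0, [0, 0, 0], 0], [0, [0, 0, 0], 0]]'

```text
time_s: 7.25
ee_pos: [0.4378, -0.1673, 0.2153]
tool_rot: [-0.055, 0.999, 0.0, 0.0]
wrist_force: [0.5, 0.3, -3.5]
width: 0.616
grasp_force: 64.1
```

Run:
```python
from h import *
togo([.4368,-.168,.165])
d=get_image("side"); p=sense()["ee_pos"][:2]; faces(d,p,.105,68)
cv2.imwrite("pics/s3.png",cv2.resize(d["img"][60:240,320:500],None,fx=3,fy=3))
P=pts(d);m=(np.hypot(P[...,0]-.437,P[...,1]+.168)<.075)&(d["depth"]>0)&(P[...,2]>.095)&(P[...,2]<.25)
print("lowest",np.percentile(P[m][:,2],[0,1,2]))
```

```text
t 7.25 tcp [ 0.4378 -0.1673  0.2153] yaw -173.7 F [ 0.5  0.3 -3.5] w 0.616 g 64.1 q6 -0.61
go units [ 0.022 -0.011  1.006]
face 0 1 462 0.0296 68.5
face 1 1 218 0.0309 68.2
lowest [0.10744485 0.11055702 0.11200322]
```

View pics/s3.png

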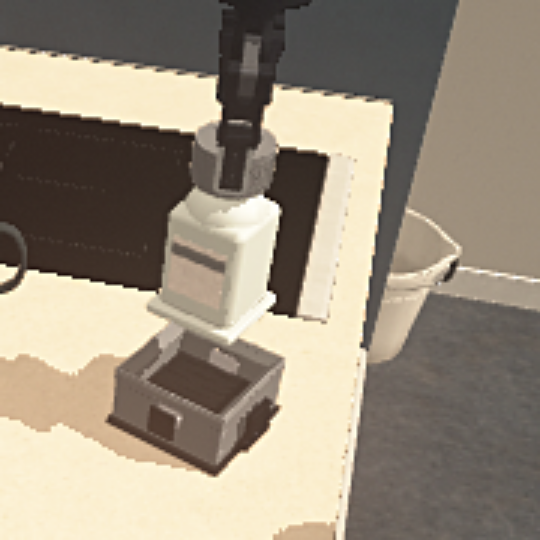

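The bottle hangs squarely above the holder, foot edges parallel to its walls (foot at crop (213,310), holder mouth at (200,375)). Lowering.

Request:
jog_arm --rows '[[0, [0.02, -0.01, 0.2], 0], [0, [0, 0, 0.3], 0], [0, [0, 0, 0.3], 0], [0, [0, 0, 0.25], 0], [0, [0, 0, 0.2], 0]]'

```text
time_s: 7.8
ee_pos: [0.4364, -0.1681, 0.1514]
tool_rot: [-0.054, 0.999, 0.0, -0.0]
wrist_force: [0.4, -0.4, 5.8]
width: 0.613
grasp_force: 65.0
```

Request:
jog_arm --rows '[[0, [0, 0, 0.1], 0], [0, [0, 0, 0.05], 0], [0, [0, 0, 0.05], 0], [0, [0, 0, 0.05], 0], [0, [0, 0, 0.05], 0]]'

```text
time_s: 8.3
ee_pos: [0.4448, -0.1721, 0.1436]
tool_rot: [-0.054, 0.998, -0.004, 0.008]
wrist_force: [7.5, -1.5, 23.4]
width: 0.618
grasp_force: 66.9
```

Run:
```python
from h import *
togo([.4368,-.168,.12])
```

```text
t 8.3 tcp [ 0.4448 -0.1721  0.1436] yaw -173.7 F [ 7.5 -1.5 23.4] w 0.618 g 66.9 q6 -0.61
go units [0.157 0.103 0.468]
```

Run:
```python
from h import *
d=get_image("side"); e=get_image("top")
o=np.hstack([cv2.resize(d["img"][130:230,330:440],(440,400),interpolation=2),cv2.resize(e["img"][210:310,330:420],(360,400),interpolation=2)])
cv2.imwrite("pics/s4.png",o); faces(d,[.44,-.17],.037,68)
togo([.4368,-.168,.12])
```

```text
face 0 1 396 0.0297 68.0
face 1 1 216 0.0324 67.6
t 8.4 tcp [ 0.445  -0.1722  0.1438] yaw -173.7 F [ 5.9 -0.4 18. ] w 0.615 g 66.4 q6 -0.61
go units [0.162 0.107 0.471]
```

View pics/s4.png

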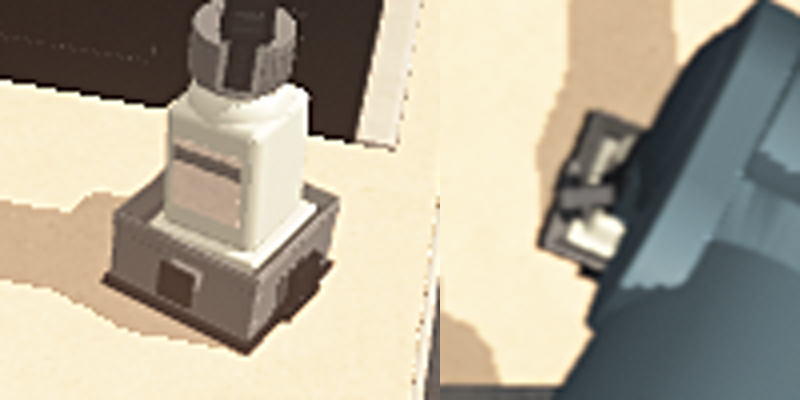

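```bash
cat >> h.py <<'E'
def tilt(d,c,z0,a0):
    P=pts(d); m=(np.hypot(P[...,0]-c[0],P[...,1]-c[1])<.05)&(d["depth"]>0)&(P[...,2]>max(z0+.018,.062))&(P[...,2]<z0+.078)
    a=np.radians(a0); Rm=np.array([[np.cos(a),-np.sin(a)],[np.sin(a),np.cos(a)]]); Q=P[m]; n=(Q[:,:2]-c)@Rm
    for k in(0,1):
        s=(n[:,k]>.02)&(abs(n[:,1-k])<.024); A=np.c_[np.ones(s.sum()),n[s][:,1-k],Q[s][:,2]-z0]
        for _ in range(3):
            x=np.linalg.lstsq(A,n[s][:,k],rcond=None)[0]; r=n[s][:,k]-A@x; w=abs(r)<.004; A=A[w]; idx=np.where(s)[0][w]; s=np.zeros(len(n),bool); s[idx]=1
        print("face",k,"off at foot",x[0].round(4),"yaw err",np.degrees(x[1]).round(1),"lean deg",np.degrees(x[2]).round(1),len(A))
    print("n0",Rm[:,0].round(3),"n1",Rm[:,1].round(3))
E
python3 - <<'E'
from h import *
tilt(dict(np.load("s2.npz")),[.4204,.1096],.105,37)
d=get_image("side"); tilt(d,[.437,-.168],.037,68.4)
P=pts(d); q=np.hypot(P[...,0]-.437,P[...,1]+.168)<.06
hsv=cv2.cvtColor(d["img"],cv2.COLOR_BGR2HSV); w=q&(hsv[...,2]>150)&(P[...,2]>.03)&(P[...,2]<.06)
print("white pts z hist",np.histogram(P[w][:,2],bins=np.arange(.03,.062,.003)))
v=w&(P[...,2]<.052); r=cv2.minAreaRect(P[v][:,:2].astype(np.float32)); print("foot top rect",r)
s=sense(); print("tool z",R.from_quat(s["tool_rot"]).as_matrix()[:,2].round(4),s["wrist_force"].round(1),s["ft_torque"].round(2))
E
```

```text
face 0 off at foot 0.0286 yaw err 0.1 lean deg 0.6 364
face 1 off at foot 0.0307 yaw err -0.5 lean deg -0.1 695
n0 [0.799 0.602] n1 [-0.602  0.799]
face 0 off at foot 0.0287 yaw err -0.3 lean deg 0.1 394
face 1 off at foot 0.0329 yaw err -0.8 lean deg -5.0 216
n0 [0.368 0.93 ] n1 [-0.93   0.368]
white pts z hist (array([ 11,  13,  12,   7,   9,  40,  75, 113,  84,  39]), array([0.03 , 0.033, 0.036, 0.039, 0.042, 0.045, 0.048, 0.051, 0.054,
       0.057, 0.06 ]))
foot top rect ((0.43137499690055847, -0.16399094462394714), (0.08365439623594284, 0.07931612432003021), 68.85401916503906)
tool z [ 0.0172 -0.0077 -0.9998] [ 6.7 -0.5 19.1] [-0.12 -0.89 -0.02]
```

The picture shows the bottle leaning about 5° away from the robot, its foot caught on the flare on the robot-side wall (side crop (255,255)). I'll lift it back out, measure the well floor from the first pictures, and shift.

Request:
jog_arm --rows '[[0, [0, 0, -0.15], 0], [0, [0, 0, -0.2], 0], [0, [0, 0, -0.2], 0], [0, [0, 0, 0], 0], [0, [0, 0, 0], 0]]'

```text
time_s: 8.95
ee_pos: [0.4365, -0.1682, 0.1648]
tool_rot: [-0.054, 0.999, 0.0, -0.0]
wrist_force: [0.2, -0.1, -3.6]
width: 0.615
grasp_force: 65.2
```

Run:
```python
from h import *
e=dict(np.load("top0.npz"));P=pts(e);m=(np.hypot(P[...,0]-.437,P[...,1]+.168)<.052)&(e["depth"]>0)
for lo,hi in((.025,.040),(.028,.044)):
    Q=P[m&(P[...,2]>lo)&(P[...,2]<hi)]; r=cv2.minAreaRect(Q[:,:2].astype(np.float32));print("floor",len(Q),np.median(Q[:,2]).round(4),np.round(r[0],4),np.round(r[1],4),round(r[2],1),Q.mean(0).round(4))
# dark floor by colour, cast on z=.034
g=e["img"].max(2); k=(m&(g<45)).astype(np.uint8); n,l,st,c=cv2.connectedComponentsWithStats(k); i=1+st[1:,4].argmax()
v,u=np.where(l==i); M=np.linalg.inv(e["camera_from_world"]); r=np.c_[(u-e["cx"])/e["fx"],(v-e["cy"])/e["fy"],np.ones(len(u))]@M[:3,:3].T
q=M[:3,3]+r*((.034-M[2,3])/r[:,2])[:,None]; b=cv2.minAreaRect(q[:,:2].astype(np.float32)); print("colour",len(u),np.round(b[0],4),np.round(b[1],4),round(b[2],1),q.mean(0).round(4))
d=get_image("side"); s=sense(); p=s["ee_pos"]; tilt(d,p[:2],p[2]-.1085,68.4); togo([.439,-.1685,.17])
print("tool z",R.from_quat(s["tool_rot"]).as_matrix()[:,2].round(4))
```

```text
floor 636 0.0344 [ 0.4302 -0.1653] [0.1034 0.0886] 68.7 [ 0.4365 -0.1688  0.0342]
floor 646 0.0347 [ 0.4361 -0.1683] [0.0951 0.0966] 4.9 [ 0.4361 -0.1687  0.0347]
colour 470 [ 0.4366 -0.1664] [0.0512 0.0618] 68.1 [ 0.4365 -0.1662  0.034 ]
face 0 off at foot 0.0291 yaw err -0.1 lean deg 0.5 444
face 1 off at foot 0.0306 yaw err 0.2 lean deg -0.1 208
n0 [0.368 0.93 ] n1 [-0.93   0.368]
t 9.0 tcp [ 0.4363 -0.168   0.1645] yaw -173.8 F [ 0.   0.3 -3.8] w 0.618 g 65.2 q6 -0.61
go units [-0.053 -0.016 -0.109]
tool z [-1.4e-03  8.0e-04 -1.0e+00]
```

Request:
jog_arm --rows '[[0, [-0.05, 0.01, 0], 0], [0, [0, 0, 0], 0], [0, [0, 0, 0.1], 0], [0, [0, 0, 0.1], 0], [0, [0, 0, 0.06], 0]]'

```text
time_s: 9.5
ee_pos: [0.4389, -0.1673, 0.1514]
tool_rot: [-0.055, 0.999, 0.0, -0.001]
wrist_force: [-0.2, 0.0, -3.7]
width: 0.611
grasp_force: 65.2
```

Request:
jog_arm --rows '[[0, [0, 0, 0.03], 0], [0, [0, 0, 0.03], 0], [0, [0, 0, 0.03], 0], [0, [0, 0, 0], 0], [0, [0, 0, 0], 0]]'

```text
time_s: 10.0
ee_pos: [0.4394, -0.1676, 0.1479]
tool_rot: [-0.054, 0.999, -0.0, 0.0]
wrist_force: [-0.3, -0.5, -4.6]
width: 0.615
grasp_force: 65.2
```

Run:
```python
from h import *
d=get_image("side"); s=sense(); tilt(d,[.4365,-.1683],.04,68.4); togo([.4386,-.169,.142]); print(s["ft_torque"].round(2))
```

```text
face 0 off at foot 0.0311 yaw err -0.8 lean deg 0.2 419
face 1 off at foot 0.0287 yaw err 0.7 lean deg -0.5 180
n0 [0.368 0.93 ] n1 [-0.93   0.368]
t 10.05 tcp [ 0.4394 -0.1676  0.1479] yaw -173.8 F [ 0.5  0.5 -3.9] w 0.613 g 65.2 q6 -0.61
go units [ 0.02  -0.026  0.118]
[-0.02  0.02  0.01]
```

No contact now, lower than where it caught before. Pressing down.

Request:
jog_arm --rows '[[0, [0, 0, 0.06], 0], [0, [0, 0, 0.06], 0], [0, [0, 0, 0.06], 0], [0, [0, 0, 0.06], 0], [0, [0, 0, 0.06], 0]]'

```text
time_s: 10.55
ee_pos: [0.4401, -0.1681, 0.1336]
tool_rot: [-0.054, 0.999, -0.001, 0.001]
wrist_force: [-1.8, -0.7, 7.6]
width: 0.615
grasp_force: 66.3
```

Request:
jog_arm --rows '[[0, [0, 0, 0.06], 0], [0, [0, 0, 0.04], 0], [0, [0, 0, 0.04], 0], [0, [0, 0, 0], 0], [0, [0, 0, 0], 0]]'

```text
time_s: 11.05
ee_pos: [0.4399, -0.1681, 0.1265]
tool_rot: [-0.054, 0.999, -0.001, 0.001]
wrist_force: [-0.9, -0.3, 5.0]
width: 0.616
grasp_force: 67.0
```

Run:
```python
from h import *
d=get_image("side"); s=sense(); tilt(d,[.4365,-.1683],.025,68.4); togo([.4386,-.169,.119]); print(s["ft_torque"].round(2))
```

```text
face 0 off at foot 0.0322 yaw err -1.0 lean deg -1.2 309
face 1 off at foot 0.0286 yaw err 0.1 lean deg -1.0 142
n0 [0.368 0.93 ] n1 [-0.93   0.368]
t 11.1 tcp [ 0.4399 -0.1681  0.1265] yaw -173.8 F [-2.1 -0.7  6.2] w 0.618 g 67.0 q6 -0.61
go units [ 0.027 -0.014  0.151]
[-0.09  0.38  0.02]
```

Request:
jog_arm --rows '[[0, [0, 0, 0.04], 0], [0, [0, 0, 0.04], 0], [0, [0, 0, 0.04], 0], [0, [0, 0, 0.04], 0], [0, [0, 0, 0.04], 0]]'

```text
time_s: 11.6
ee_pos: [0.4409, -0.1688, 0.1186]
tool_rot: [-0.054, 0.999, -0.002, 0.002]
wrist_force: [-8.4, 1.4, 32.1]
width: 0.613
grasp_force: 69.6
```

Request:
jog_arm --rows '[[0, [0, 0, 0.02], 0], [0, [0, 0, 0.02], 0], [0, [0, 0, 0], 0], [0, [0, 0, 0], 0], [0, [0, 0, 0], 0]]'

```text
time_s: 12.1
ee_pos: [0.4414, -0.169, 0.1185]
tool_rot: [-0.054, 0.999, -0.002, 0.003]
wrist_force: [-9.0, 3.0, 34.2]
width: 0.618
grasp_force: 70.1
```

Run:
```python
from h import *
d=get_image("side"); s=sense(); tilt(d,[.4365,-.1683],.016,68.4); togo([.4386,-.169,.119]); print(s["ft_torque"].round(2))
P=pts(d); m=(np.hypot(P[...,0]-.44,P[...,1]+.168)<.02)&(d["depth"]>0); hh=np.histogram(P[m][:,2],bins=np.arange(.1,.18,.004)); print(hh)
```

```text
face 0 off at foot 0.0314 yaw err -1.1 lean deg -0.3 235
face 1 off at foot 0.0274 yaw err -0.1 lean deg -0.5 112
n0 [0.368 0.93 ] n1 [-0.93   0.368]
t 12.15 tcp [ 0.4414 -0.169   0.1186] yaw -173.8 F [-10.    3.8  33.7] w 0.615 g 70.1 q6 -0.61
go units [ 0.055  0.006 -0.009]
[0.77 1.88 0.01]
(array([ 0,  0,  1,  4,  0,  0,  0,  0,  0,  0,  0, 27,  5,  0,  0,  0,  0,
        0,  0]), array([0.1  , 0.104, 0.108, 0.112, 0.116, 0.12 , 0.124, 0.128, 0.132,
       0.136, 0.14 , 0.144, 0.148, 0.152, 0.156, 0.16 , 0.164, 0.168,
       0.172, 0.176]))
```

At the solid stop (TCP 0.1185, matching a floor fully down and cap 6 mm in). I'll ease the force a little, then twist.

Request:
jog_arm --rows '[[0, [0.03, 0, -0.02], 0], [0, [0, 0, -0.01], 0], [0, [0, 0, 0], 0], [0, [0, 0, 0], -0.5], [0, [0, 0, 0], -1]]'

```text
time_s: 12.65
ee_pos: [0.4407, -0.169, 0.1188]
tool_rot: [-0.121, 0.993, -0.002, 0.003]
wrist_force: [-2.2, 0.9, 20.4]
width: 0.622
grasp_force: 68.6
```

Request:
jog_arm --rows '[[0, [0, 0, 0], -1], [0, [0, 0, 0], -1], [0, [0, 0, 0], -1], [0, [0, 0, 0], 0], [0, [0, 0, 0], 0]]'

```text
time_s: 13.15
ee_pos: [0.4412, -0.1692, 0.1188]
tool_rot: [-0.248, 0.969, -0.003, 0.003]
wrist_force: [-1.9, -0.2, 19.3]
width: 0.615
grasp_force: 68.5
```

Run:
```python
from h import *
d=get_image("side"); s=sense(); tilt(d,[.4365,-.1683],.016,68.4); togo([.4386,-.169,.119]); print(s["ft_torque"].round(2))
```

```text
face 0 off at foot 0.0316 yaw err -0.6 lean deg -0.7 239
face 1 off at foot 0.0276 yaw err 0.1 lean deg 0.3 102
n0 [0.368 0.93 ] n1 [-0.93   0.368]
t 13.2 tcp [ 0.4412 -0.1692  0.1188] yaw -151.2 F [-2.3 -0.1 20. ] w 0.618 g 68.5 q6 -1.0
go units [ 0.044  0.029 -0.004]
[0.38 0.5  0.03]
```

Request:
jog_arm --rows '[[0, [0, 0, 0], -1], [0, [0, 0, 0], -1], [0, [0, 0, 0], -1], [0, [0, 0, 0], -1], [0, [0, 0, 0], -1]]'

```text
time_s: 13.7
ee_pos: [0.4412, -0.169, 0.1188]
tool_rot: [-0.454, 0.891, -0.003, 0.003]
wrist_force: [-1.1, 2.1, 20.6]
width: 0.624
grasp_force: 68.6
```

Request:
jog_arm --rows '[[0, [0, 0, 0], -1], [0, [0, 0, 0], -1], [0, [0, 0, 0], -1], [0, [0, 0, 0], -1], [0, [0, 0, 0], -0.5]]'

```text
time_s: 14.2
ee_pos: [0.441, -0.1687, 0.1188]
tool_rot: [-0.618, 0.786, -0.003, 0.002]
wrist_force: [-2.2, 2.6, 21.6]
width: 0.616
grasp_force: 68.7
```

Request:
jog_arm --rows '[[0, [0, 0, 0], 0], [0, [0, 0, 0], 0], [0, [0, 0, 0], 0], [0, [0, 0, 0], 0], [0, [0, 0, 0], 0]]'

```text
time_s: 14.7
ee_pos: [0.441, -0.1687, 0.1188]
tool_rot: [-0.617, 0.787, -0.003, 0.002]
wrist_force: [-1.2, 2.9, 21.1]
width: 0.618
grasp_force: 68.6
```

Run:
```python
from h import *
d=get_image("side"); s=sense(); tilt(d,[.4365,-.1683],.016,68.4); togo([.4386,-.169,.119]); print(s["ft_torque"].round(2))
cv2.imwrite("pics/s5.png",cv2.resize(d["img"][110:230,320:450],(650,600),interpolation=2))
```

```text
face 0 off at foot 0.0302 yaw err -0.6 lean deg 0.4 232
face 1 off at foot 0.0282 yaw err 0.3 lean deg -0.3 103
n0 [0.368 0.93 ] n1 [-0.93   0.368]
t 14.75 tcp [ 0.441  -0.1687  0.1188] yaw -103.7 F [-2.2  2.6 20.8] w 0.617 g 68.6 q6 -1.83
go units [ 0.017  0.045 -0.005]
[ 0.65  0.66 -0.02]
```

View pics/s5.png

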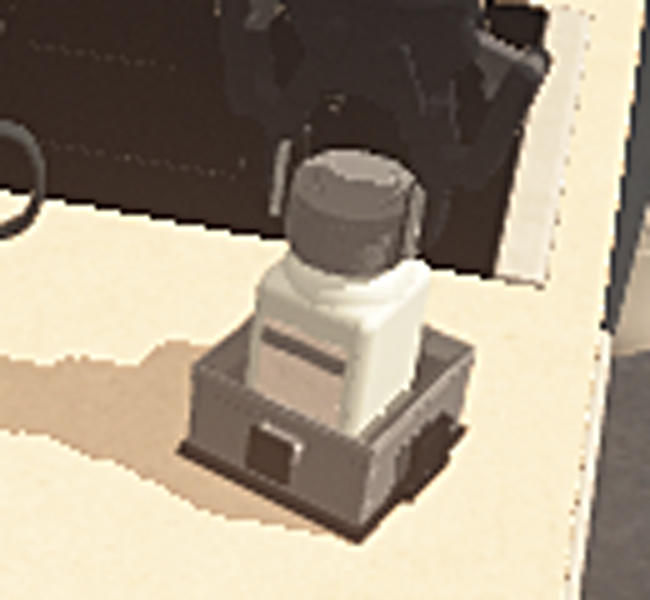

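The bottle is deep and upright in the holder (foot hidden under the rim, crop (350,430)), with the cap turned 70° in the fingers (350,210). Lifting carefully.

Request:
jog_arm --rows '[[0, [0, 0, -0.06], 0], [0, [0, 0, -0.06], 0], [0, [0, 0, -0.06], 0], [0, [0, 0, -0.06], 0], [0, [0, 0, -0.06], 0]]'

```text
time_s: 15.25
ee_pos: [0.4381, -0.1679, 0.1305]
tool_rot: [-0.617, 0.787, -0.0, 0.0]
wrist_force: [0.2, 0.5, -0.5]
width: 0.614
grasp_force: 66.4
```

Request:
jog_arm --rows '[[0, [0, 0, -0.15], 0], [0, [0, 0, -0.25], 0], [0, [0, 0, -0.3], 0], [0, [0, 0, -0.3], 0], [0, [0, 0, -0.2], 0]]'

```text
time_s: 15.75
ee_pos: [0.4374, -0.1676, 0.191]
tool_rot: [-0.617, 0.787, 0.0, -0.0]
wrist_force: [0.2, -0.3, -0.8]
width: 0.619
grasp_force: 66.4
```

Request:
jog_arm --rows '[[0, [0, 0, 0], 0], [0, [0, 0, 0], 0], [0, [0, 0, 0], 0], [0, [0, 0, 0], 0], [0, [0, 0, 0], 0]]'

```text
time_s: 16.25
ee_pos: [0.4374, -0.1675, 0.1897]
tool_rot: [-0.617, 0.787, 0.001, -0.0]
wrist_force: [0.1, -0.2, -0.5]
width: 0.615
grasp_force: 66.4
```

Run:
```python
from h import *
d=get_image("side"); s=sense(); tilt(d,[.4365,-.1683],.018,68.4); togo([.4366,-.1683,.19]); print(s["joint_vel"].round(3))
P=pts(d); m=(np.hypot(P[...,0]-.4365,P[...,1]+.1683)<.02)&(d["depth"]>0); print(np.histogram(P[m][:,2],bins=np.arange(.1,.24,.006)))
cv2.imwrite("pics/s6.png",cv2.resize(d["img"][80:230,320:450],(520,600),interpolation=2))
```

```text
face 0 off at foot 0.0304 yaw err -0.8 lean deg 0.4 249
face 1 off at foot 0.0278 yaw err 0.4 lean deg 0.0 114
n0 [0.368 0.93 ] n1 [-0.93   0.368]
t 16.3 tcp [ 0.4376 -0.1676  0.1899] yaw -103.8 F [-0.3 -0.3 -1. ] w 0.618 g 66.4 q6 -1.83
go units [ 0.018  0.015 -0.003]
[-0.001 -0.002  0.004 -0.001  0.    -0.   ]
(array([  0,   0,  33,  41,  52,  46,  77,  50,   0,   0,   0,   0,   0,
         0,   0,   0,   0,   0,   0, 150,   5,   0,   0]), array([0.1  , 0.106, 0.112, 0.118, 0.124, 0.13 , 0.136, 0.142, 0.148,
       0.154, 0.16 , 0.166, 0.172, 0.178, 0.184, 0.19 , 0.196, 0.202,
       0.208, 0.214, 0.22 , 0.226, 0.232, 0.238]))
```

View pics/s6.png

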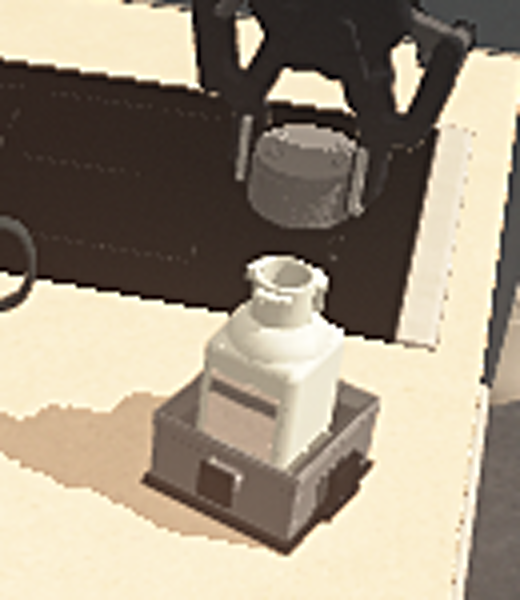

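The cap is held level at (305,175) above the open neck at (285,270). The rim is at z≈0.142, so the bottle is locked, and the cap is about 45 mm clear.

```bash
python3 -c "
from rig import sign_off
print(sign_off())"
```

```text
the job is handed in; nothing more can be done
None
```

I handed the job in at about 16 s, with no verdict returned: the bottle is locked upright in the holder, the cap was turned 70° and lifted off, and it is held level about 45 mm above the open neck; the arm's path stayed clear of the cups, salt and timer.

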